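Seat a sample bottle and set its cap to vent

TASK

Stand the square amber bottle fully home in the square pocket of the aluminium heating block; its cap is only part-way down the thread. With the bottle seated, screw the cap clockwise until it bottoms out, then back it off a quarter turn so that the bottle can vent, and finish with the gripper still holding the cap there: do not let go at the end. Keep the bottle upright and leave everything else on the bench where it is.

Things in the scene. Friction and masses are not known exactly. Their poses are not given: they have to be found in the camera images.
- bottle: The square amber bottle. Body 44 x 44 mm with upright flat sides, 56 mm high, then a sloping shoulder up to 63 mm and a bare round neck 31 mm across from 63 to 70 mm; the cap is above that. 0.15 to 0.28 kg. Origin: centre of its underside; z up through the cap, x and y square to its sides (a quarter turn looks the same).
- cap: The bottle's black ribbed screw cap, 38 mm across, 24 mm high. Origin: centre of its lower rim, which stands 70 mm above the bottle's underside when fully home and rises with the thread, 4 mm per full turn (0.64 mm per rad). It stays on the bottle's thread throughout (right-handed: clockwise from above tightens), and the bottle can be lifted by it.
- cap_turn (a joint): Turn of the cap relative to the bottle, rad: 0 = bottomed out on a hard stop, growing as the cap is unscrewed (anticlockwise from above). At the start it is somewhere between 1.7 and 2.8; it stops at 3.5 and the cap never comes off. The thread drags with about 0.08 N m either way; the cap is rigid, and fingers that slip round it at the stop do no harm.
- pocket_floor (a point): Centre of the floor of the square pocket in the aluminium heating block; z up, x and y along the pocket's sides. The pocket is 47 mm square (1.5 mm play each side, chamfered mouth) and 25 mm deep; its floor is 10 mm above the table. The play lets a seated bottle twist by some 0.07 rad either way before the pocket stops it.
- block: The heating block, fixed: aluminium, 110 (x) x 200 (y) x 35 mm high. Origin: centre of its underside. The pocket is centred 45 mm from there towards its -y end; four round wells of 28 mm lie in the other half, two of them holding vials.
- vial_a: Bystander: round clear glass vial, 23 mm across, 50 mm tall, black cap; stands in one of the block's four round wells.
- vial_b: Bystander: the same kind of vial, in another round well.
- round_jar: Bystander: closed round amber jar with a black cap, 54 mm across, 60 mm tall, standing on the table.
- carton: Bystander: cardboard box 60 x 100 x 45 mm.
- collar: Bystander: steel ring, 44 mm across, 14 mm high, lying flat.
- dish: Bystander: white ceramic bowl, 90 mm across, 28 mm high.
- driver: Bystander: screwdriver lying on the table.
- spanner: Bystander: wrench lying on the table.
Mind the look-alikes: they are no part of the job. Leave any blue or red look-alike of the bottle alone.

How it is judged (in metres and radians):
On the way, in this order (a step that is already met when the one before it is completed fails the run):
1. the bottle stands fully home in the square pocket, its cap not yet screwed down (z of bottle in the frame of pocket_floor below 0.005 m and horizontal distance between bottle and pocket_floor below 0.005 m and angle between bottle's own z axis and vertical below 0.08 rad), for 0.2 s.
2. with the bottle seated, the cap is screwed down until it bottoms out (all of step 1 and value of joint cap_turn below 0.08 rad), for 0.1 s.
At the end, for the whole second after the job is handed in: The bottle is upright (within 0.08 rad) and home in the square pocket (within 5 mm of its floor and centre), the cap is 1.17 to 1.97 rad back from its stop (a quarter turn within 0.4 rad), and the fingers hold the cap with more than 2 N (all of step 1 and value of joint cap_turn between 1.17 and 1.97 rad and contact force between cap and the fingers above 2 N); the arm keeps its last pose, push and grip.
It fails at once if the bottle is tipped more than 0.5 rad (angle between bottle's own z axis and vertical above 0.5 rad).
It fails at once if one of the other loose things is moved more than 25 mm (distance of any of vial_a, vial_b, round_jar, carton, collar, dish, driver, spanner from where it was at the start of the episode above 0.025 m).
It also fails if it takes over 56 s, if anything falls off the work surface, if the arm or the gripper's body presses on something with over 40 N, if the wrist force passes 120 N, or if a joint passes its speed limit or range.

ROBOT

A 6-joint arm with a two-finger parallel gripper is mounted at the origin on the work surface. World frame = base frame: x ahead of the robot, y to its left, z up, the work surface at z = 0. Lengths are in mm, angles in rad, forces in N, time in s.
With the tool pointing down it reaches from about 300 to 775 mm from the base axis. Payload 14.6 kg.
Tool frame: the origin (TCP) lies at the very end of the fingers, on their centre line; the grasp point (between the pads) lies 19 mm behind it; z points along the fingers, y is the line along which they close (so a half turn about z gives the same grasp; the last joint's range is limited). The gripper opens to 94 mm and grips with 3 to 60 N. Pads are 16 mm wide; open, the fingers measure 119 mm over their backs; the gripper's body (75 mm by 177 mm) begins 78 mm behind the grasp point.
Start: joints at [1.247, 0.3, 1.521, -0, 1.321, -0.067], TCP at [139.691, 531.955, 205.446] pointing down, gripper open.
Joint ranges: [-3.03, 3.03], [-0.79, 2.21], [0.23, 2.52], [-1.04, 4.18], [0, 3.07], [-2.55, 2.55]. Speed limits (rad/s): [2.22, 2.22, 2.57, 3.14, 3.14, 3.14].

INTERFACE

Orientations are given as [roll, pitch, yaw] about the fixed x, y, z axes, in that order (R = Rz(yaw) Ry(pitch) Rx(roll)).
In Python, from cell import manip, eyes, ticket gives the robot as it stands. The module is installed in compiled form; this text tells all that it offers.
- The arm moves only by the tool arm_command, never from a script. Its argument "plan" is a list of rows, each a list of 5 numbers: the opening, from -1 (shut) to 1 (fully open), then the shift along the tool's x, y, z in m, then the turn about the tool's z in rad. In form: [[jaw, dx, dy, dz, roll], ...]. A call has 1 to 20 rows; each row shifts and turns the commanded pose from where the row before left it, along the tool's axes as they then stand; what a row does not reach is not made up. A row lasts 1/8 s, in which the tool goes at most 62.5 mm and 10.7 degrees, less where a joint would pass 70% of its speed; a pose out of reach is approached as far as the arm can. A call is refused whole if a number of a shift passes 0.0625 or a number of a turn 0.188, either way. A call with a gripper value outside its range is refused whole. The fingers move at their own pace and stop on an object; "newtons" is the grip in N (left out, the last holds). Time passes only in rows, so rows that do not move let the fingers close. It gives the time, the measured TCP pose, the force, the opening and the grip force at its end, in the units of the state.
- manip.read_state(): the state, without advancing time (a new reading comes with each control period).
- eyes.camera(name): name is "side" or "top" or "wrist"; returns a dict with "img" (384x512x3 uint8, blue, green, red), "z_map" (384x512 float32, mm along the optical axis (not along the pixel's ray), 0 where there is no reading), "fx", "fy", "cx", "cy" (pixels), "dist" ([k1, k2, p1, p2, k3] as OpenCV has them; the pictures are not rectified), "eye" and "orientation" of the camera in the world. Camera axes: x right, y down, z forward; pixel columns grow to the right and rows downward; lengths in mm; the calibration is good to about 2 mm. A picture is of the moment at which its call begins.
- ticket.sign_off(): hands the job in; it is judged then, once.
The state is a dict: "clock": time; "joints": joint angles; "qd": joint speeds; "effort": joint torques, N m; "eef_pos": TCP position; "eef_rot": TCP orientation; "wrist_force": force on the tool from outside, world axes, zero at the start; "moment": the same for the moment, N m; "finger_gap": finger opening in mm; "finger_force": force on a finger pad.
Only numpy, scipy, OpenCV 4.12 (cv2) and the standard library are available. Lean on these libraries where they do the work, as an engineer would, in place of code of your own. Each camera call takes 0.05 s, during which the arm holds its last target. There are 200 camera calls.

## Working session

There is one attempt and no reset: what is moved stays moved. The work goes in short steps, Python scripts to look and compute and a tool call to move; the robot and the scene stay as the last step left them, time stands still between calls to the robot, and variables do not carry over. Pictures are saved under pics/ and viewed, at most 10 in all, crops included, and the job is handed in when it is done.

Besides the shell and the picture viewer there is one more tool, called after "Emit:" as name(argument=value, ...) on one line, values as JSON. arm_command: Moves the arm, as the interface text tells. Its arguments: {"type":"object","properties":{"plan":{"type":"array"},"newtons":{"type":"number"}},"required":["plan"]}

```bash
mkdir -p pics; cat > h.py <<'E'
import numpy as np,cv2
from cell import manip,eyes,ticket
from scipy.spatial.transform import Rotation as R
def cam(n):
    c=eyes.camera(n); return c
def Rm(c):
    o=np.array(c["orientation"],float)
    return o if o.shape==(3,3) else R.from_euler('xyz',o).as_matrix()
def pts(c,uv,z=None):
    K=np.array([[c["fx"],0,c["cx"]],[0,c["fy"],c["cy"]],[0,0,1.]])
    uv=np.array(uv,float).reshape(-1,2)
    n=cv2.undistortPoints(uv.reshape(-1,1,2),K,np.array(c["dist"],float)).reshape(-1,2)
    d=np.c_[n,np.ones(len(n))]
    e=np.array(c["eye"],float)
    if z is None:
        zz=np.array([c["z_map"][int(round(v)),int(round(u))] for u,v in uv])
        return e+(d*zz[:,None])@Rm(c).T
    w=d@Rm(c).T
    return e+w*((z-e[2])/w[:,2])[:,None]
def cloud(c):
    v,u=np.mgrid[0:384,0:512]
    p=pts(c,np.c_[u.ravel(),v.ravel()]).reshape(384,512,3)
    p[c["z_map"]<=0]=np.nan
    return p
E
python3 - <<'E'
from h import *
import pickle
s=manip.read_state();print(s)
C={}
for n in("top","side"):
    C[n]=c=cam(n);print(n,c["eye"],c["orientation"],c["fx"],c["dist"])
    cv2.imwrite(f"pics/{n}0.png",cv2.resize(c["img"],(800,600),interpolation=cv2.INTER_CUBIC))
pickle.dump(C,open("c0.pkl","wb"))
E
```

```text
{'clock': 0.0, 'joints': array([ 1.24736243e+00,  3.00483339e-01,  1.52159244e+00,  2.00524328e-05,
        1.32070514e+00, -6.65872661e-02]), 'qd': array([2.13308404e-05, 4.15341584e-04, 3.09162934e-04, 1.77931254e-03,
       1.77806307e-03, 9.35177077e-04]), 'effort': array([-2.15111027e-04, -5.31792355e+01, -3.52745819e+01,  7.08236522e-02,
        2.41910439e-02, -8.67050039e-05]), 'eef_pos': array([139.62276256, 531.70429221, 204.8748177 ]), 'eef_rot': array([-3.14040832e+00, -9.84439307e-05,  2.88474099e+00]), 'wrist_force': array([ 0.06353392,  0.57216808, -0.45613273]), 'moment': array([-0.01464964,  0.01158242,  0.00479458]), 'finger_force': 0.0, 'finger_gap': 93.9300227388112}
top [ 414.58608905   -9.75318836 1234.91640413] [-3.00760865 -0.00301467 -1.55408317] 465.2908412711349 [-0.18657569  0.          0.          0.          0.        ]
side [ 359.87542251 -839.1359982   754.01610831] [-2.24178375e+00  8.16393240e-04 -2.61411438e-01] 371.6826561859266 [-0.01078832  0.          0.          0.          0.        ]
```

View pics/top0.png

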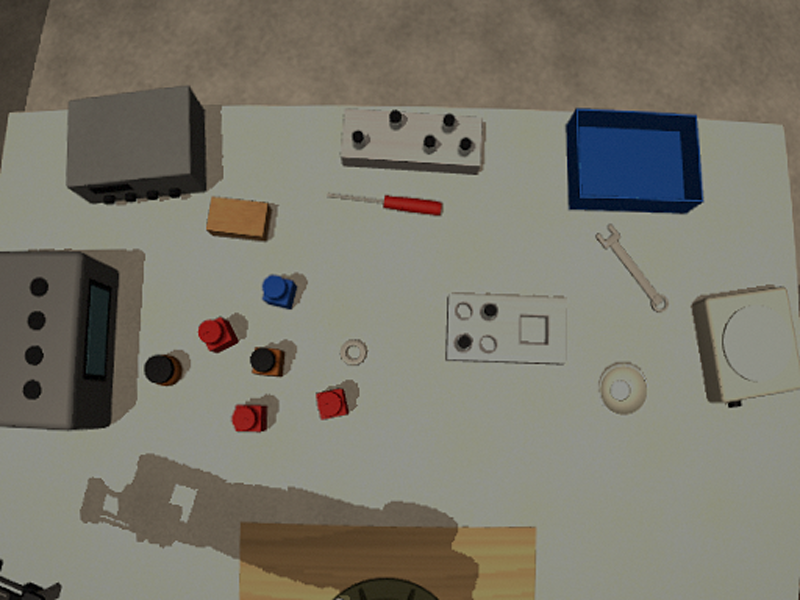

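View pics/side0.png

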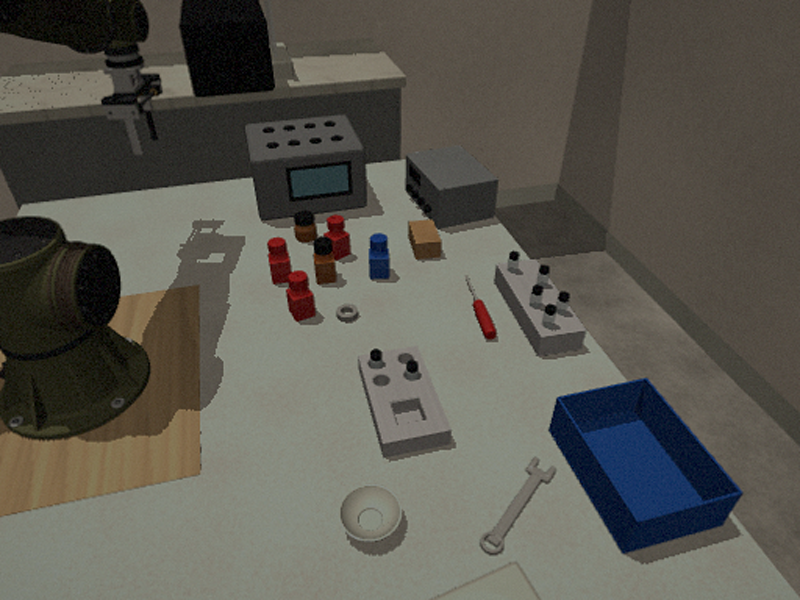

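The top view (800x600) shows these things that could be taken for the bottle:
- square amber bottle with black cap at (266,361)
- round amber jar at (163,369)
- blue look-alike at (279,291)
- red look-alikes at (216,335), (250,417) and (333,402)

I choose (266,361). The pocket is at (534,329).

```bash
python3 - <<'E'
from h import *
import pickle
C=pickle.load(open("c0.pkl","rb"));c=C["top"];k=.64
P=cloud(c);u0,v0=266*k,361*k
w=P[int(v0)-30:int(v0)+30,int(u0)-30:int(u0)+30].reshape(-1,3)
img=c["img"][int(v0)-30:int(v0)+30,int(u0)-30:int(u0)+30].reshape(-1,3)
for lo,hi,n in((85,105,"captop"),):
    m=(w[:,2]>lo)&(w[:,2]<hi)&(img.max(1)<80); q=w[m];print(n,len(q),q.mean(0),np.median(q,0),q.min(0),q.max(0))
# objects' heights around
for n,(a,b) in dict(jar=(163,369),blue=(279,291),red1=(216,335),red2=(250,417),red3=(333,402),pocket=(534,329)).items():
    print(n,pts(c,[(a*k,b*k)]).round(1))
# block top: 
m=(P[...,2]>28)&(P[...,2]<42);M=np.zeros((384,512),np.uint8);M[180:240,278:368]=m[180:240,278:368]
q=P[M>0];r=cv2.minAreaRect(q[:,:2].astype(np.float32));print("block",r,len(q),np.median(q[:,2]))
pk=P[195:225,325:358].reshape(-1,3);pk=pk[(pk[:,2]<20)];print("pocket",len(pk),pk.mean(0),cv2.minAreaRect(pk[:,:2].astype(np.float32)))
print("pocket corners@35",pts(c,[(520*k,316*k),(548*k,316*k),(548*k,343*k),(520*k,343*k)],35).round(1))
g=cv2.resize(c["img"][205:255,135:205],(784,560),interpolation=cv2.INTER_CUBIC);cv2.imwrite("pics/b.png",cv2.convertScaleAbs(g,alpha=1.8))
E
```

```text
captop 199 [482.39789428 203.596228    94.67473455] [481.88580861 203.01399515  94.84390733] [464.60187814 183.50673741  85.05749656] [531.23340745 275.09005895 100.89352178]
jar [[464.3 374.4  58.2]]
blue [[591.5 178.9  95. ]]
red1 [[519.2 278.2  93.4]]
red2 [[391.  217.8  96.1]]
red3 [[417.6  88.   92.7]]
pocket [[ 546.4 -243.5   12.4]]
block ((545.572998046875, -193.96493530273438), (201.1348114013672, 111.69600677490234), 88.88627624511719) 2585 34.27567808118283
pocket 289 [ 546.30845405 -241.3269381    10.21432264] ((546.2618408203125, -240.8220672607422), (42.36204528808594, 45.76298904418945), 89.49644470214844)
pocket corners@35 [[ 565.5 -215.6   35. ]
 [ 566.2 -263.1   35. ]
 [ 520.8 -262.7   35. ]
 [ 520.2 -215.4   35. ]]
```

View pics/b.png

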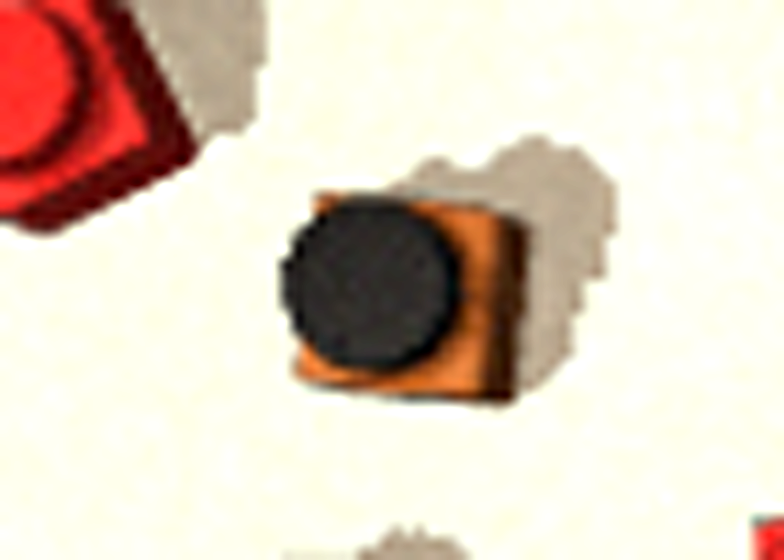

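The crop confirms the square amber bottle, with its cap centre at crop (370,285) and its body turned about 5° clockwise. The cap is at world (482,203), top at z≈95 as expected. The pocket is at about (546,-241) with its floor at z≈10. I'll go above the bottle first.

Emit:
arm_command(plan=[[0.28,-0.0346,-0.0192,0,0],[0.28,-0.0346,-0.0192,0,0],[0.28,-0.0346,-0.0192,0,0],[0.28,-0.0346,-0.0192,0,0],[0.28,-0.0346,-0.0192,0,0],[0.28,-0.0346,-0.0192,0,0],[0.28,-0.0346,-0.0192,0,0],[0.28,-0.0346,-0.0192,0,0],[0.28,-0.0346,-0.0192,0,0],[0.28,-0.0346,-0.0192,0,0],[0.28,-0.0346,-0.0192,0,0],[0.28,-0.0346,-0.0192,0,0],[0.28,0,0,0,0],[0.28,0,0,0,0]], newtons=25)

```text
clock: 1.85
eef_pos: [482.3, 203.9, 205.2]
eef_rot: [-3.141, -0.001, 2.885]
wrist_force: [0.4, 0.2, -0.1]
finger_gap: 60.2
finger_force: 0.0
```

```bash
cat >> h.py <<'E'
def tool_delta(target,dyaw=0):
    s=manip.read_state();yaw=s["eef_rot"][2]
    d=np.array(target)-s["eef_pos"];x=np.array([np.cos(yaw),np.sin(yaw),0]);y=np.array([np.sin(yaw),-np.cos(yaw),0])
    return (d@x).round(1),(d@y).round(1),(-d[2]).round(1)
E
python3 - <<'E'
from h import *
import pickle
s=manip.read_state();print(s["clock"],s["eef_pos"],s["eef_rot"],s["finger_gap"],s["joints"])
c=cam("wrist");pickle.dump(c,open("w1.pkl","wb"));print(c["eye"],c["orientation"],c["fx"])
P=cloud(c);dark=c["img"].max(2)<80
m=(P[...,2]>88)&(P[...,2]<105)&dark
n,l,st,ce=cv2.connectedComponentsWithStats(m.astype(np.uint8))
for i in range(1,n):
    if st[i,4]>300:
        q=P[l==i];print(st[i],ce[i],np.median(q,0),cv2.minEnclosingCircle(q[:,:2].astype(np.float32)))
cv2.imwrite("pics/w1.png",cv2.convertScaleAbs(cv2.resize(c["img"],(800,600)),alpha=1.6))
E
```

```text
1.85 [482.33505042 203.91556226 205.16686766] [-3.14136431e+00 -6.47020628e-04  2.88463666e+00] 60.19048661321016 [ 3.29942441e-01  2.41887831e-01  1.59526696e+00  1.74290702e-04
  1.30510307e+00 -9.83943784e-01]
[403.71495917 223.85572018 383.39195168] [2.85464725e+00 3.47720761e-04 1.31401811e+00] 291.0990956807349
[ 237  169   37   37 1027] [255.2872444  187.25219085] [480.05729274 202.58151357  94.50340634] ((481.1028137207031, 202.35118103027344), 19.19090461730957)
```

View pics/w1.png

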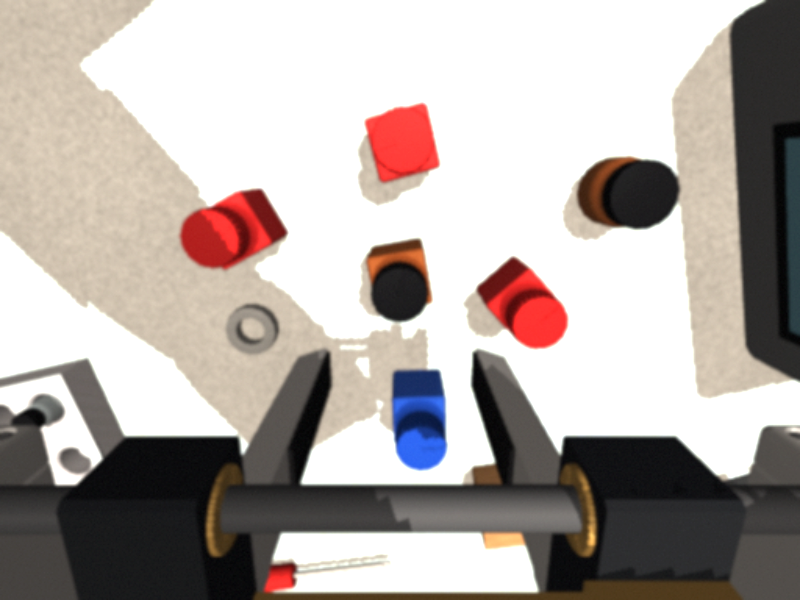

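The wrist view shows the amber bottle's cap at (399,291), midway between the fingers and clear of red at (525,310). The cap centre is about (480.5,202.5). I'll work out the body yaw from its visible side faces.

```bash
python3 - <<'E'
from h import *
import pickle
c=pickle.load(open("w1.pkl","rb"));P=cloud(c)
m=(P[...,2]>8)&(P[...,2]<52)&(abs(P[...,0]-480)<32)&(abs(P[...,1]-203)<32)
q=P[m];print(len(q))
for z0,z1 in((8,30),(30,52)):
    k=q[(q[:,2]>z0)&(q[:,2]<z1)&(q[:,0]<470)]
    v=cv2.fitLine(k[:,:2].astype(np.float32),cv2.DIST_HUBER,0,.01,.01).ravel();print(len(k),v,np.degrees(np.arctan2(v[1],v[0])))
# footprint by z 
k=P[(P[...,2]>50)&(P[...,2]<66)&(abs(P[...,0]-480)<32)&(abs(P[...,1]-203)<32)]
print(cv2.minAreaRect(q[:,:2].astype(np.float32)))
C=pickle.load(open("c0.pkl","rb"))["top"]
a=(np.array([(320,195),(500,215),(485,390),(295,375)])/11.2+[135,205])
w=pts(C,a,56);print(w.round(1));d=np.diff(np.r_[w,w[:1]],axis=0);print(np.degrees(np.arctan2(d[:,1],d[:,0])).round(1),np.linalg.norm(d,axis=1).round(1))
print("to grasp",tool_delta([480.5,202.5,68]))
E
```

```text
209
89 [7.8944184e-02 9.9687904e-01 4.5986774e+02 2.0669496e+02] 85.472115
116 [8.1089132e-02 9.9670684e-01 4.5995709e+02 2.0689250e+02] 85.34882
((469.0973815917969, 211.47998046875), (56.012123107910156, 28.549579620361328), 48.23373794555664)
[[503.4 220.6  56. ]
 [499.7 178.9  56. ]
 [459.9 181.   56. ]
 [462.3 224.8  56. ]]
[-95.1 177.   86.9  -5.9] [41.8 39.9 43.9 41.4]
to grasp (np.float64(1.2), np.float64(-2.1), np.float64(137.3))
```

Emit:
arm_command(plan=[[0.28,0.0012,-0.0021,0.03,0],[0.28,0,0,0.03,0],[0.28,0,0,0.03,0],[0.28,0,0,0.025,0],[0.28,0,0,0.0225,0],[0.28,0,0,0,0],[-1,0,0,0,0],[-1,0,0,0,0],[-1,0,0,0,0],[-1,0,0,0,0],[-1,0,0,0,0]], newtons=25)

```text
clock: 3.28
eef_pos: [481.4, 202.1, 68.4]
eef_rot: [3.141, 0.001, 2.885]
wrist_force: [0.9, 2.0, 3.3]
finger_gap: 37.9
finger_force: 25.0
```

Emit:
arm_command(plan=[[-1,0,0,-0.02,0],[-1,0,0,-0.04,0],[-1,0,0,-0.04,0],[-1,0,0,-0.01,0],[-1,-0.008,-0.018,0,0],[-1,-0.0167,-0.036,0,0],[-1,-0.0167,-0.036,0,0],[-1,-0.0167,-0.036,0,0],[-1,-0.0167,-0.036,0,0],[-1,-0.0167,-0.036,0,0],[-1,-0.0167,-0.036,0,0],[-1,-0.0167,-0.036,0,0],[-1,-0.0167,-0.036,0,0],[-1,-0.009,-0.018,0,0],[-1,0,0,0,0],[-1,0,0,0,0]])

```text
clock: 5.28
eef_pos: [544.2, -148.7, 177.4]
eef_rot: [3.141, -0.001, 2.885]
wrist_force: [-0.4, -0.0, -1.6]
finger_gap: 37.8
finger_force: 25.0
```

```bash
python3 - <<'E'
from h import *
import pickle
s=manip.read_state();print(s["clock"],s["eef_pos"],s["eef_rot"],s["finger_gap"],s["finger_force"],s["wrist_force"],s["joints"])
c=cam("wrist");pickle.dump(c,open("w2.pkl","wb"));print(c["eye"])
P=cloud(c)
m=(P[...,2]>30)&(P[...,2]<40)&(P[...,1]<-80);q=P[m];r=cv2.minAreaRect(q[:,:2].astype(np.float32));print(r,len(q))
cv2.imwrite("pics/w2.png",cv2.convertScaleAbs(cv2.resize(c["img"],(800,600)),alpha=1.1))
E
```

```text
5.275 [ 544.21805716 -148.71471354  177.43449471] [ 3.14134405e+00 -9.56113806e-04  2.88540826e+00] 37.840118776027616 24.99955415725708 [-0.41761616 -0.04099054 -1.57585863] [-3.31754673e-01  3.55410910e-01  1.51418478e+00  1.83799287e-04
  1.27296912e+00 -1.64642050e+00]
[ 465.63331335 -128.92590287  355.66943625]
((628.0458984375, -287.37890625), (366.38616943359375, 335.83599853515625), 79.97938537597656) 10331
```

View pics/w2.png

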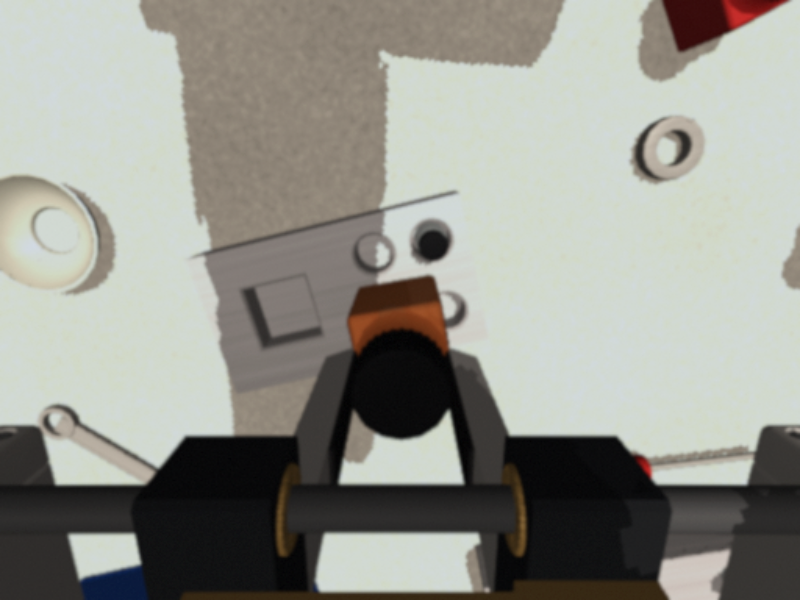

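The wrist view shows the pocket mouth around (242,289), (307,274), (323,331) and (263,348), with the bottle held upright at (400,380). I'll enlarge the pocket.

```bash
python3 - <<'E'
from h import *
import pickle
c=pickle.load(open("w2.pkl","rb"))
g=c["img"][160:240,130:236];cv2.imwrite("pics/w2c.png",cv2.convertScaleAbs(cv2.resize(g,None,fx=7,fy=7,interpolation=cv2.INTER_CUBIC),alpha=1.3))
E
```

```text
(no output)
```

View pics/w2c.png

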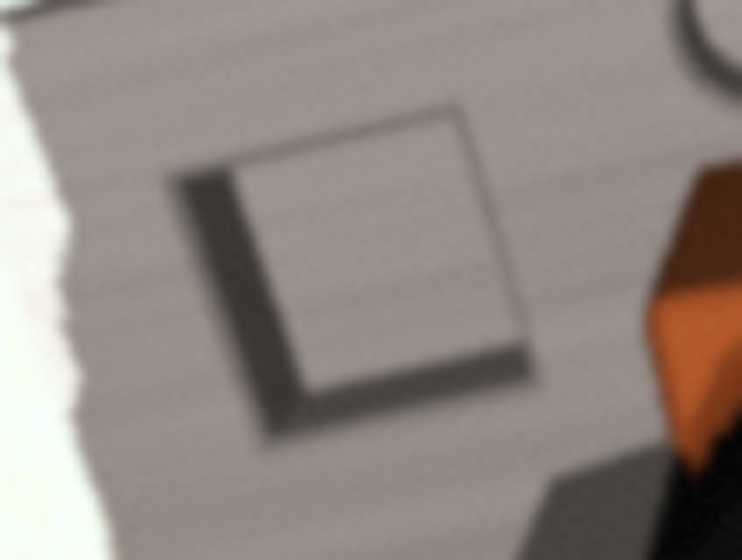

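The crop shows the mouth corners at (168,178), (455,104), (540,380) and (262,440).

```bash
python3 - <<'E'
from h import *
import pickle
c=pickle.load(open("w2.pkl","rb"))
a=np.array([(168,178),(455,104),(540,380),(262,440)])/7+[130,160]
w=pts(c,a,35);print(w.round(1),w.mean(0));d=np.diff(np.r_[w,w[:1]],axis=0);print(np.degrees(np.arctan2(d[:,1],d[:,0])).round(1),np.linalg.norm(d,axis=1).round(1))
P=cloud(c);hsv=cv2.cvtColor(c["img"],cv2.COLOR_BGR2HSV)
am=(hsv[...,0]<20)&(hsv[...,1]>120)&(abs(P[...,0]-544)<40)&(abs(P[...,1]+149)<40)&(P[...,2]>100)
q=P[am];print(len(q),q[:,2].min(),q[:,2].max())
k=q[(q[:,2]<162)&(q[:,2]>112)];k=k[k[:,0]<530]
v=cv2.fitLine(k[:,:2].astype(np.float32),cv2.DIST_HUBER,0,.01,.01).ravel();print(len(k),v,np.degrees(np.arctan2(v[1],v[0])))
m=(c["img"].max(2)<60)&(P[...,2]>195)&(P[...,2]<212)&(abs(P[...,0]-544)<25)&(abs(P[...,1]+149)<25)
print("captop",m.sum(),P[m].mean(0) if m.any() else 0)
fp=w.mean(0)
print("to",tool_delta([fp[0],fp[1],120]))
E
```

```text
[[ 519.  -263.3   35. ]
 [ 519.1 -214.4   35. ]
 [ 567.8 -215.3   35. ]
 [ 566.2 -264.    35. ]] [ 543.00955412 -239.25743918   35.        ]
[ 89.9  -1.1 -91.9 179.2] [49.  48.7 48.7 47.2]
5181 115.59012423548589 302.288195814465
888 [ 7.4336275e-02  9.9723321e-01  5.2312158e+02 -1.3946342e+02] 85.73691
captop 3626 [ 541.38829682 -149.36298775  203.03064872]
to (np.float64(-21.7), np.float64(-88.0), np.float64(57.6))
```

Emit:
arm_command(plan=[[-1,0,0,0,-0.057],[-1,-0.0042,-0.0222,0,0],[-1,-0.0043,-0.0222,0,0],[-1,-0.0043,-0.0222,0.01,0],[-1,-0.0042,-0.0223,0.02,0],[-1,0,0,0.02,0],[-1,0,0,0.015,0],[-1,0,0,0,0],[-1,0,0,0,0]])

```text
clock: 6.45
eef_pos: [543.8, -240.3, 113.4]
eef_rot: [-3.141, 0.001, 2.942]
wrist_force: [0.0, -0.3, -1.2]
finger_gap: 37.6
finger_force: 25.0
```

```bash
python3 - <<'E'
from h import *
s=manip.read_state();print(s["clock"],s["eef_pos"],s["eef_rot"],s["wrist_force"])
c=cam("wrist");g=cv2.resize(c["img"],None,fx=1.5625,fy=1.5625,interpolation=cv2.INTER_CUBIC);cv2.imwrite("pics/w3.png",cv2.convertScaleAbs(cv2.resize(c["img"][130:290,150:363],(798,600),interpolation=cv2.INTER_CUBIC),alpha=1.3))
E
```

```text
6.45 [ 543.75568609 -240.26793971  113.4437713 ] [-3.14138396e+00  7.33966828e-04  2.94203893e+00] [ 0.01835086 -0.29494082 -1.19704803]
```

View pics/w3.png

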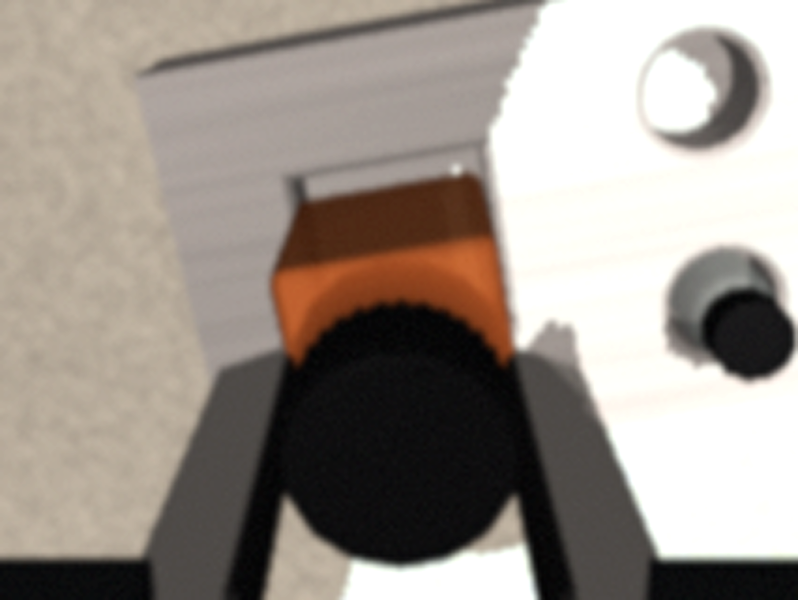

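The close view shows the bottle parallel to the pocket: its lower edge runs from (298,200) to (478,180), inside the mouth from (288,178) to (487,145). It sits a shade too far towards -y, so I'll correct that and lower gently.

Emit:
arm_command(plan=[[-1,0.0003,0.0008,0,0],[-1,0,0,0.006,0],[-1,0,0,0.006,0],[-1,0,0,0.003,0],[-1,0,0,0,0],[-1,0,0,0,0]])

```text
clock: 7.25
eef_pos: [543.4, -239.4, 98.1]
eef_rot: [-3.142, 0.0, 2.942]
wrist_force: [-0.3, -0.1, -2.0]
finger_gap: 37.5
finger_force: 25.0
```

It's 5 mm inside the mouth with no contact force. I'll continue down.

Emit:
arm_command(plan=[[-1,0,0,0.006,0],[-1,0,0,0.006,0],[-1,0,0,0.004,0],[-1,0,0,0.002,0],[-1,0,0,0.001,0],[-1,0,0,0,0],[-1,0,0,0,0]])

```text
clock: 8.12
eef_pos: [543.4, -239.4, 79.1]
eef_rot: [-3.142, 0.0, 2.942]
wrist_force: [-0.1, 0.5, -2.1]
finger_gap: 37.6
finger_force: 25.0
```

Emit:
arm_command(plan=[[-1,0,0,0.001,0],[-1,0,0,0,0],[-1,0,0,0.0005,0],[-1,0,0,0,0]])

```text
clock: 8.62
eef_pos: [543.6, -239.4, 78.0]
eef_rot: [-3.141, 0.001, 2.942]
wrist_force: [-2.3, 2.2, 6.9]
finger_gap: 37.6
finger_force: 25.0
```

It's seated: TCP is at 78.0, the bottle's underside at z≈10, and the floor is pushing back with 7 N. I'll screw clockwise, following the thread down.

Emit:
arm_command(plan=[[-1,0,0,0,0.15],[-1,0,0,0.0001,0.15],[-1,0,0,0.0001,0.15],[-1,0,0,0.0001,0.15],[-1,0,0,0.0001,0.15],[-1,0,0,0.0001,0.15],[-1,0,0,0.0001,0.15],[-1,0,0,0.0001,0.15],[-1,0,0,0.0001,0.15],[-1,0,0,0.0001,0.15]])

```text
clock: 9.88
eef_pos: [542.9, -239.9, 76.9]
eef_rot: [-3.141, 0.001, 1.437]
wrist_force: [-6.0, -1.5, 6.7]
finger_gap: 37.5
finger_force: 25.0
```

```bash
python3 - <<'E'
from h import *
s=manip.read_state();print(s["clock"],s["eef_pos"],s["eef_rot"],s["wrist_force"],s["moment"],s["joints"],s["effort"][5])
E
```

```text
9.875 [ 542.94171437 -239.89151813   76.94862453] [-3.14104681e+00  9.58530312e-04  1.43689169e+00] [-6.03925709 -1.45863415  6.69984968] [-0.41991661  1.30572369  0.04116178] [-4.77247505e-01  5.25858889e-01  1.51854896e+00 -1.22058363e-03
  1.09737642e+00 -3.42785994e-01] -2.4219924956560135
```

Emit:
arm_command(plan=[[-1,0,0,0.0001,0.15],[-1,0,0,0.0001,0.15],[-1,0,0,0.0001,0.15],[-1,0,0,0.0001,0.15]])

```text
clock: 10.38
eef_pos: [542.8, -239.7, 76.5]
eef_rot: [-3.141, 0.001, 0.837]
wrist_force: [-6.5, -0.1, 8.5]
finger_gap: 37.6
finger_force: 25.0
```

```bash
cat > s.py <<'E'
from h import *
s=manip.read_state();print(s["clock"],s["eef_pos"],s["eef_rot"][2],s["wrist_force"].round(1),s["moment"].round(3),s["joints"][5])
E
python3 s.py
```

```text
10.375 [ 542.76746034 -239.73604005   76.50155602] 0.8368101648517645 [-6.5 -0.1  8.5] [-0.051  1.514  0.059] 0.2572118107548981
```

Emit:
arm_command(plan=[[-1,0,0,0.0001,0.15],[-1,0,0,0.0001,0.15]])

```text
clock: 10.62
eef_pos: [542.9, -239.6, 76.3]
eef_rot: [-3.141, 0.001, 0.537]
wrist_force: [-6.5, 0.4, 7.8]
finger_gap: 37.4
finger_force: 25.0
```

```bash
python3 s.py
```

```text
10.625 [ 542.85792976 -239.63232662   76.340305  ] 0.5368510903666597 [-6.5  0.4  7.8] [0.13  1.474 0.089] 0.5572098717274513
```

Emit:
arm_command(plan=[[-1,0,0,0.0001,0.15],[-1,0,0,0.0001,0.15]])

```text
clock: 10.88
eef_pos: [542.9, -239.5, 76.2]
eef_rot: [-3.142, 0.001, 0.237]
wrist_force: [-5.9, 1.2, 7.1]
finger_gap: 37.5
finger_force: 25.0
```

```bash
python3 s.py
```

```text
10.875 [ 542.90296847 -239.53593171   76.15771249] 0.23687354844796182 [-5.9  1.2  7.1] [0.291 1.342 0.124] 0.8571818493486639
```

Emit:
arm_command(plan=[[-1,0,0,0.0001,0.1],[-1,0,0,0.0001,0.1]])

```text
clock: 11.12
eef_pos: [542.9, -239.2, 76.0]
eef_rot: [-3.141, 0.001, 0.039]
wrist_force: [-3.6, -0.4, 8.0]
finger_gap: 37.6
finger_force: 25.0
```

```bash
python3 s.py
```

```text
11.125 [ 542.90992628 -239.24596818   75.96175805] 0.039128869959002666 [-3.6 -0.4  8. ] [-0.265  1.055  0.375] 1.0552002473299513
```

The moment jumped to 0.37 N·m, so the stop is reached. I'll turn a little more to confirm, until it slips or saturates.

Emit:
arm_command(plan=[[-1,0,0,0,0.08],[-1,0,0,0,0.08],[-1,0,0,0,0]])

```text
clock: 11.5
eef_pos: [543.8, -239.5, 76.0]
eef_rot: [3.141, -0.001, -0.117]
wrist_force: [1.6, 0.4, 3.5]
finger_gap: 37.5
finger_force: 25.0
```

```bash
python3 s.py
```

```text
11.5 [ 543.84306656 -239.48450011   76.00640747] -0.11711383109821849 [1.6 0.4 3.5] [ 0.189 -0.271  0.486] 1.2114807768327418
```

The moment saturates at 0.49 N·m, so the cap is bottomed out. I'll back off a quarter turn plus about 0.15 rad for the pocket play.

Emit:
arm_command(plan=[[-1,0,0,0,-0.143],[-1,0,0,0,-0.143],[-1,0,0,-0.0001,-0.143],[-1,0,0,-0.0001,-0.143],[-1,0,0,-0.0001,-0.143],[-1,0,0,-0.0001,-0.143],[-1,0,0,-0.0001,-0.143],[-1,0,0,-0.0001,-0.143],[-1,0,0,-0.0001,-0.143],[-1,0,0,-0.0001,-0.143],[-1,0,0,-0.0001,-0.143],[-1,0,0,-0.0001,-0.143],[-1,0,0,0,0],[-1,0,0,0,0]])

```text
clock: 13.25
eef_pos: [543.1, -239.0, 76.7]
eef_rot: [-3.141, -0.001, 1.6]
wrist_force: [-2.6, 2.8, 6.5]
finger_gap: 37.4
finger_force: 25.0
```

```bash
python3 s.py; python3 - <<'E'
from h import *
c=cam("wrist");cv2.imwrite("pics/w4.png",cv2.convertScaleAbs(cv2.resize(c["img"],(800,600)),alpha=1.3))
P=cloud(c);hsv=cv2.cvtColor(c["img"],cv2.COLOR_BGR2HSV)
k=P[(hsv[...,0]<20)&(hsv[...,1]>120)&(abs(P[...,0]-543)<40)&(abs(P[...,1]+239)<40)&(P[...,2]<62)&(P[...,2]>36)]
print(len(k))
if len(k)>50: print(cv2.minAreaRect(k[:,:2].astype(np.float32)),cv2.fitLine(k[:,:2].astype(np.float32),cv2.DIST_HUBER,0,.01,.01).ravel())
E
```

```text
13.25 [ 543.10224836 -239.02944149   76.74597721] 1.5997841636960288 [-2.6  2.8  6.5] [0.784 0.642 0.071] -0.5057189953405044
584
((543.69189453125, -218.92039489746094), (41.44344711303711, 1.5547089576721191), 1.1213557720184326) [ 9.9983108e-01  1.8380906e-02  5.4226398e+02 -2.1885944e+02]
```

View pics/w4.png

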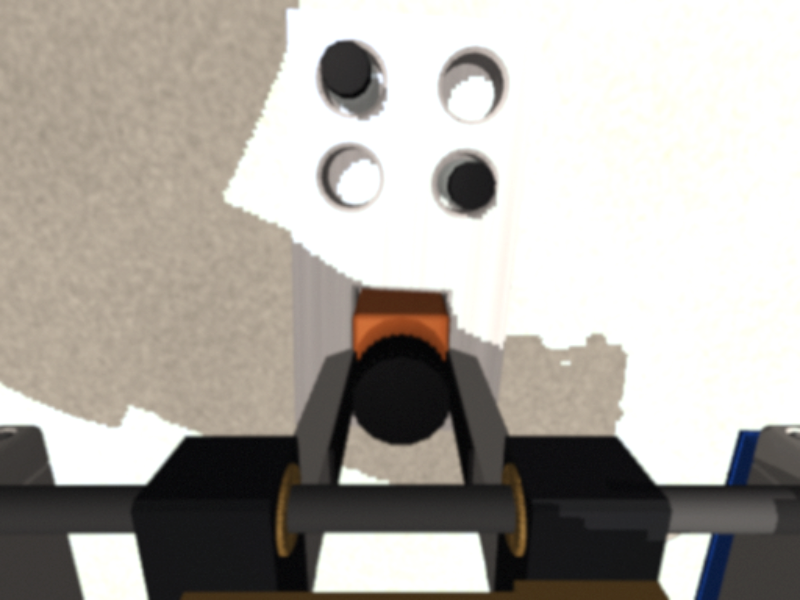

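The view shows the bottle upright and seated at (402,340), the cap gripped at (402,395), and both vials in place. The body has twisted only slightly within the play, so the back-off is about 1.6 rad. I'll hand in.

```bash
python3 -c "
from h import *
print(ticket.sign_off())"
```

```text
the job is handed in; nothing more can be done
None
```

The job is handed in, with no verdict returned: the bottle is seated in the pocket, and its cap was screwed down to the stop, backed off about a quarter turn (roughly 1.6 rad by my estimate) and is still held at 25 N; the clock read about 13 s.

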